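# Turn the screwdriver in the cup handle-up

### The job

The screwdriver has been put into the cup upside down, with its blade sticking up. Take it out, lay it down on the desk and let go of it, then take a fresh hold and stand it back in the same cup blade down, handle up, so that its blade rests on the cup's floor. Do not drop it, keep the cup upright where it stands, and leave the other things on the shelf alone.

Things in the scene. Friction and masses are not known exactly. Their poses are not given: they have to be found in the camera images.
- driver: Flat-blade screwdriver, 185 mm, 0.11 kg. Origin on its axis where handle meets shank; x axis points to the blade. Black octagonal handle 26 mm across flats, x -95 to 0; round steel shank 8 mm thick with blade, x 0 to 90. Centre of mass at x -15. At the start it stands handle down in the cup, leaning about 35 degrees, shank above the rim. Lying, its whole axis is level, 13 mm above the surface
- driver_tip (a point): the end of the screwdriver's blade, on its axis (x = +90 mm of the driver)
- driver_butt (a point): the rear end of the screwdriver's handle, on its axis (x = -95 mm of the driver)
- cup: White ceramic cup without handle, round, loose, 0.36 kg, 100 mm high; outer diameter 88 mm at the rim and 76 mm at the foot, wall 4 mm (clear inside 80 mm at the rim, 73 mm at the bottom), inner floor 6 mm above its underside. It holds only the screwdriver. Origin at the centre of its underside, z up. It stands on the shelf
- shelf: Fixed narrow aluminium shelf, 150 mm deep (x) and 760 mm long (y), its top 50 mm above the desk; origin at desk height under the middle of the shelf; its front edge is 75 mm from the origin on the robot's side (-x) and the desk in front of it is clear. Behind it (+x) runs white socket trunking 115 mm high on a low wall 146 mm high; at each end is a plug in its socket
- router: White router on the shelf's left (+y) end, 128 x 180 x 31 mm with two aerials reaching 132 mm above the shelf at its rear; origin at the centre of its underside. Leave alone
- tray: Coral hard-silicone key tray on the shelf, 134 x 112 x 20 mm, with keys and two short pencils in it; origin at the centre of its underside. The cup and the tray stand in the shelf's two middle places, either way round. Leave alone
- dispenser: Black plastic tape dispenser, 132 x 54 x 82 mm high, right (-y) of the middle of the shelf; origin at the centre of its underside. Leave alone
- stapler: Stainless steel stapler, 142 x 36 mm and about 60 mm high, at the shelf's right (-y) end; origin at the centre of its underside. Leave alone
Not all that is in view belongs to the job. Of the things shaped like the driver, the black one is meant. What is meant by the cup is not green, and is the larger of those in its own colour.

How it is judged:
By the outcome, as a careful person would: the job done as asked, in the order asked, and still so for the second after the job is handed in, with the robot touching nothing.
It also fails if it takes over 69 s, if anything falls off the work surface, if the arm or the gripper's body presses on something with over 40 N, if the wrist force passes 120 N, or if a joint passes its speed limit or range.

### The arm

A 6-joint arm with a two-finger parallel gripper is mounted at the origin on the work surface. World frame = base frame: x ahead of the robot, y to its left, z up, the work surface at z = 0. Lengths are in m, angles in degrees, forces in N, time in s.
With the tool pointing down it reaches from about 0.35 to 0.875 m from the base axis. Payload 4.2 kg.
Tool frame: the origin (TCP) lies at the very end of the fingers, on their centre line; the grasp point (between the pads) lies 19 mm behind it; z points along the fingers, y is the line along which they close (so a half turn about z gives the same grasp; the last joint's range is limited). The gripper opens to 87 mm and grips with 3 to 60 N. Pads are 19 mm wide; open, the fingers measure 117 mm over their backs; the gripper's body (75 mm by 190 mm) begins 51 mm behind the grasp point.
Start: joints at [81.222, 22.042, 0.453, 0, -68.411, -14.817], TCP at [0.25, 0.573, 0.223] pointing down, gripper open.
Joint ranges: [-179.83, 179.83], [-69.29, 118.12], [-61.27, 80.66], [-181.25, 117.63], [-171.15, -9.14], [-177.46, 177.46]. Speed limits (degrees/s): [159.86, 159.86, 180, 180, 180, 180].

### API

Orientations are given as [roll, pitch, yaw] about the fixed x, y, z axes, in that order (R = Rz(yaw) Ry(pitch) Rx(roll)).
In Python, from plant import ctrl, cams, job gives the robot as it stands.
- The arm moves only by the shell command python3 -m jog 'ROWS' [OPENING] [FORCE]. ROWS is JSON, a list of rows, each a list of 4 numbers: the shift along the tool's x, y, z in cm, then the turn about the tool's z in degrees. A call has 1 to 5 rows; each row is the pose to reach, as a shift and turn from the pose commanded when the call began, along the tool's axes at that moment; what a row does not reach only later rows make up. A row lasts 1/8 s, in which the tool goes at most 62.5 mm and 10.7 degrees, less where a joint would pass 70% of its speed; a pose out of reach is approached as far as the arm can. A call with a gripper value outside its range is refused whole. OPENING is the closure, from -1 (fully open) to 1 (shut), so that 0 is half open, set as the call begins (- or left out, the last holds). The fingers move at their own pace and stop on an object; FORCE is the grip in N (left out, the last holds). Time passes only in rows, so rows that repeat a pose let the fingers close. It gives the time, the measured TCP pose, the force, the opening and the grip force at its end, in the units of the state.
- ctrl.sense(): the state, without advancing time (a new reading comes with each control period).
- cams.capture(name): name is "scene" or "top" or "wrist"; returns a dict with "color" (420x560x3 uint8, red, green, blue), "z_map" (420x560 float32, m along the optical axis (not along the pixel's ray), 0 where there is no reading), "fx", "fy", "cx", "cy" (pixels), "xyz" and "orientation" of the camera in the world. Camera axes: x right, y up, looking along -z (the intrinsics and any distortion apply to the point x, -y, -z); pixel columns grow to the right and rows downward; lengths in m; the calibration is good to about 2 mm. A picture is of the moment at which its call begins.
- job.sign_off(): hands the job in; it is judged then, once.
The state is a dict: "t": time; "q": joint angles; "joint_velocities": joint speeds; "joint_efforts": joint torques, N m; "ee_pos": TCP position; "orientation": TCP orientation; "wrist_force": force on the tool from outside, world axes, zero at the start; "moment": the same for the moment, N m; "width": opening from 0.0 (shut) to 1.0 (fully open); "gripper_force": force on a finger pad.
Only numpy, scipy, OpenCV 4.12 (cv2) and the standard library are available. Lean on these libraries where they do the work, as an engineer would, in place of code of your own. Each camera call takes 0.05 s, during which the arm holds its last target. There are 200 camera calls.

## Working session

There is one attempt and no reset: what is moved stays moved. The work goes in short steps, Python scripts to look and compute and a shell command to move; the robot and the scene stay as the last step left them, time stands still between calls to the robot, and variables do not carry over. Pictures are saved under pics/ and viewed, at most 12 in all, crops included, and the job is handed in when it is done.

```bash
ls; mkdir -p pics; cat > h.py <<'E'
import numpy as np, cv2
from scipy.spatial.transform import Rotation as R
from plant import ctrl, cams, job
def cap(n):
    c=cams.capture(n); np.savez('last_%s.npz'%n,**{k:np.array(v) for k,v in c.items()}); return c
def cloud(c):
    z=c['z_map']; v,u=np.mgrid[:z.shape[0],:z.shape[1]]
    P=np.stack([(u-c['cx'])/c['fx']*z,-(v-c['cy'])/c['fy']*z,-z],-1)
    W=P@R.from_euler('xyz',c['orientation'],degrees=True).as_matrix().T+np.array(c['xyz'])
    W[z==0]=np.nan; return W
E
python3 - <<'E'
from h import *
ims=[]
for n in ('scene','top'):
    c=cap(n); print(n,[(k,c[k]) for k in c if k not in('color','z_map')])
    cv2.imwrite('pics/%s0.png'%n,c['color'][...,::-1])
print(ctrl.sense())
E
```

```text
pics
scene [('fx', 503.201648726714), ('fy', 503.201648726714), ('cx', 278.6971793614243), ('cy', 207.57000187832256), ('xyz', array([ 1.18661124, -0.45991389,  1.27003662])), ('orientation', array([36.72263615, -0.25809078, 55.94285401]))]
top [('fx', 490.575604055771), ('fy', 490.575604055771), ('cx', 282.2063701870664), ('cy', 209.54838841526936), ('xyz', array([0.33837082, 0.00552897, 1.29905798])), ('orientation', array([  8.51219088,  -1.40563334, -88.34615043]))]
{'t': 0.1, 'q': array([ 8.12226525e+01,  2.20868519e+01,  3.88927196e-01, -2.37483390e-02,
       -6.84103686e+01, -1.48176272e+01]), 'joint_velocities': array([ 0.04467075, -0.03306841,  0.02132425,  0.08764068, -0.09258127,
        0.04903839]), 'joint_efforts': array([-2.07523262e-04, -3.91690493e+01,  1.87932873e+01,  4.23188344e+00,
        1.34239480e-02, -7.15860097e-05]), 'ee_pos': array([0.24993638, 0.57228207, 0.22157682]), 'orientation': array([ 1.79889663e+02, -6.36381331e-03, -2.36037278e+01]), 'wrist_force': array([ 0.15444102,  0.03339054, -0.30958861]), 'moment': array([ 0.01997124, -0.01341508, -0.0280992 ]), 'gripper_force': 0.0, 'width': 1.0013480282345966}
```

View pics/scene0.png

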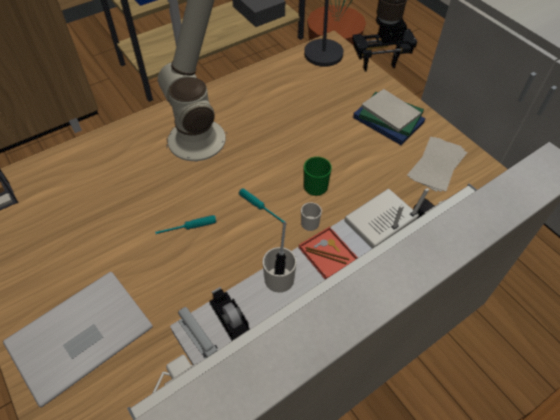

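View pics/top0.png

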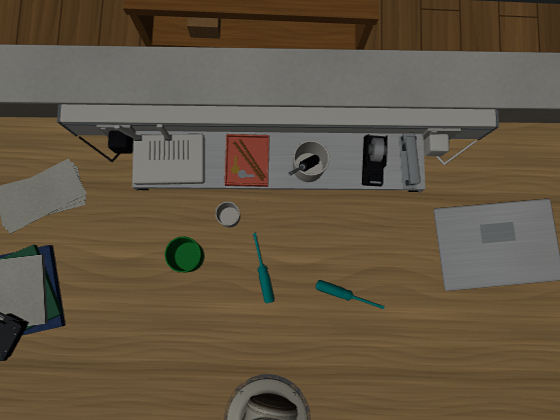

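The scene view shows the black driver leaning in the large white cup at (280,268), with its shank pointing up to (284,222). The top view shows the cup at (310,161) and the tip near (290,173). The teal drivers, green cup and small white cup are decoys. Next I measure the cup and the driver axis.

```bash
python3 - <<'E'
from h import *
for n in('top','scene'):
    c=dict(np.load(f'last_{n}.npz')); W=cloud(c)
    if n=='top': cv2.imwrite('pics/crop.png',np.hstack([cv2.resize(c['color'][130:200,270:350,::-1],None,fx=5,fy=5,interpolation=2)]))
    u0,u1,v0,v1=(270,350,130,200) if n=='top' else (240,320,200,300)
    P=W[v0:v1,u0:u1].reshape(-1,3); C=c['color'][v0:v1,u0:u1].reshape(-1,3).astype(int)
    rim=P[(P[:,2]>.143)&(P[:,2]<.157)&(C.min(1)>110)]
    # circle fit
    for _ in range(5):
        A=np.c_[2*rim[:,:2],np.ones(len(rim))]; s=np.linalg.lstsq(A,(rim[:,:2]**2).sum(1),rcond=None)[0]
        r=np.sqrt(s[2]+s[0]**2+s[1]**2); d=np.hypot(*(rim[:,:2]-s[:2]).T); rim=rim[abs(d-r)<.006]
    print(n,'rim',s[:2],r,len(rim),np.median(rim[:,2]))
    m=(P[:,2]>.162)&(np.hypot(P[:,0]-s[0],P[:,1]-s[1])<.12); Q=P[m]
    Q=Q[np.argsort(Q[:,2])]; print('above rim',np.round(Q[::max(1,len(Q)//25)],3).tolist())
    h=(C.max(1)<45)&(np.hypot(P[:,0]-s[0],P[:,1]-s[1])<.045)&(P[:,2]>.06); H=P[h]; H=H[np.argsort(H[:,2])]
    print('handle',len(H),np.round(H[::max(1,len(H)//15)],3).tolist())
# objects on the desk in front
c=dict(np.load('last_top.npz'));W=cloud(c)
for nm,(v,u) in dict(teal1tip=(234,255),teal1butt=(300,268),teal2a=(285,318),teal2b=(306,382),wcup=(214,228),gcup=(254,184),shelfL=(186,215),shelfR=(186,400),tray=(160,248),disp=(150,375),trayR=(160,268)).items(): print(nm,W[v,u].round(3))
E
```

```text
top rim [ 0.64089188 -0.08305158] 0.0418503812553572 83 0.14997179634013613
above rim [[0.61, -0.057, 0.165], [0.612, -0.057, 0.166], [0.607, -0.057, 0.167], [0.611, -0.052, 0.169], [0.608, -0.054, 0.17], [0.603, -0.054, 0.172], [0.605, -0.052, 0.173], [0.61, -0.054, 0.175], [0.605, -0.054, 0.176], [0.602, -0.051, 0.176], [0.607, -0.051, 0.177], [0.606, -0.049, 0.178], [0.606, -0.047, 0.18], [0.599, -0.049, 0.181], [0.603, -0.049, 0.183], [0.6, -0.046, 0.185], [0.597, -0.046, 0.186], [0.602, -0.046, 0.187], [0.599, -0.049, 0.187], [0.601, -0.044, 0.188], [0.601, -0.042, 0.189], [0.598, -0.044, 0.192], [0.593, -0.044, 0.194], [0.595, -0.044, 0.195], [0.597, -0.041, 0.195], [0.595, -0.041, 0.197], [0.597, -0.039, 0.198], [0.593, -0.036, 0.202], [0.591, -0.039, 0.203], [0.591, -0.041, 0.203], [0.588, -0.039, 0.204], [0.593, -0.039, 0.204], [0.592, -0.034, 0.205], [0.588, -0.036, 0.205], [0.587, -0.034, 0.208], [0.589, -0.034, 0.208], [0.589, -0.036, 0.209], [0.584, -0.034, 0.21], [0.584, -0.036, 0.21], [0.589, -0.032, 0.211], [0.586, -0.027, 0.211], [0.588, -0.029, 0.213], [0.583, -0.03
[... 1213 characters left out ...]
0.077, 0.102], [0.638, -0.091, 0.109], [0.647, -0.075, 0.111], [0.648, -0.082, 0.114], [0.645, -0.077, 0.116], [0.637, -0.094, 0.12], [0.644, -0.07, 0.123], [0.644, -0.077, 0.125], [0.642, -0.072, 0.127], [0.63, -0.086, 0.129], [0.633, -0.069, 0.132], [0.636, -0.077, 0.134], [0.635, -0.067, 0.138], [0.633, -0.063, 0.142], [0.631, -0.068, 0.144], [0.619, -0.072, 0.146], [0.627, -0.069, 0.149]]
teal1tip [0.465 0.049 0.012]
teal1butt [0.295 0.009 0.025]
teal2a [ 0.337 -0.118  0.027]
teal2b [ 0.288 -0.286  0.011]
wcup [0.517 0.123 0.003]
gcup [0.407 0.233 0.007]
shelfL [0.582 0.156 0.049]
shelfR [ 0.598 -0.325  0.052]
tray [0.651 0.073 0.062]
disp [ 0.669 -0.242  0.134]
trayR [0.651 0.021 0.067]
```

View pics/crop.png

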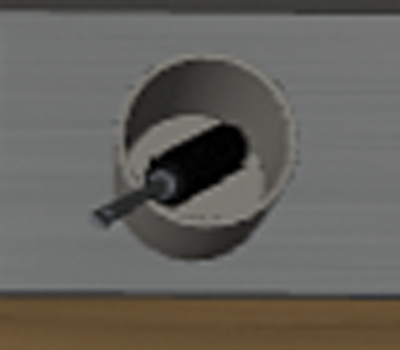

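The crop shows the handle leaning in the cup, with the blade overhanging the rim to the lower left at (100,217). I fit the axis and work out the first move.

```bash
cat >> h.py <<'E'
def go(xyz,yaw=None,s=None):
    s=s or ctrl.sense(); M=R.from_euler('xyz',s['orientation'],degrees=True).as_matrix()
    d=M.T@(np.array(xyz)-s['ee_pos'])*100; t=0 if yaw is None else -((yaw-s['orientation'][2]+90)%180-90)
    print('delta cm',d.round(2),'turn',round(t,1),'| tcp',s['ee_pos'].round(4),s['orientation'].round(1))
E
python3 - <<'E'
from h import *
Q=[]
for n in('top','scene'):
    c=dict(np.load(f'last_{n}.npz')); P=cloud(c).reshape(-1,3)
    p=P[(P[:,2]>.162)&(P[:,2]<.3)&(np.hypot(P[:,0]-.641,P[:,1]+.083)<.13)]; Q.append(p)
    l=cv2.fitLine(p.astype(np.float32),cv2.DIST_HUBER,0,.01,.01).ravel(); d=l[:3]*np.sign(l[5] if False else l[2])
    print(n,d,'lean',np.degrees(np.arccos(d[2])),'az',np.degrees(np.arctan2(d[1],d[0])),'at z.19',l[3:]+d*(.19-l[5])/d[2],'zmax',p[:,2].max(),p[p[:,2].argmax()])
go([.597,-.043,.26],-43)
E
```

```text
top [-0.42843208  0.4212495   0.7993715 ] lean 36.929874 az 135.48433 at z.19 [ 0.59795755 -0.04407869  0.19      ] zmax 0.21585510975723055 [ 0.58288852 -0.02935642  0.21585511]
scene [-0.44010982  0.41304705  0.7973051 ] lean 37.126476 az 136.81685 at z.19 [ 0.5984347  -0.04388222  0.19      ] zmax 0.21699751089135866 [ 0.58269825 -0.03269038  0.21699751]
delta cm [56.44 42.49 -3.75] turn 19.4 | tcp [0.2499 0.5723 0.2216] [179.9  -0.  -23.6]
```

```bash
python3 -m jog '[[5,3.8,-3.8,0],[10,7.5,-3.8,0],[15,11.3,-3.8,0],[19.5,14.7,-3.8,0],[24,18,-3.8,0]]' -1 && python3 -m jog '[[5,3.8,0,0],[10,7.5,0,0],[15,11.3,0,0],[19.5,14.7,0,0],[24,18,0,0]]'; python3 - <<'E'
from h import *
go([.597,-.043,.26],-44)
E
```

```text
t: 0.72
ee_pos: [0.3984, 0.3097, 0.2604]
orientation: [180.0, 0.0, -23.6]
wrist_force: [1.9, 0.4, -0.0]
width: 0.996
gripper_force: 0.0
t: 1.35
ee_pos: [0.5463, 0.0488, 0.2603]
orientation: [180.0, 0.0, -23.6]
wrist_force: [0.9, 0.3, 0.1]
width: 1.005
gripper_force: 0.0
delta cm [8.32 6.39 0.02] turn 20.4 | tcp [0.5463 0.0488 0.2603] [180.    0.  -23.6]
```

```bash
python3 -m jog '[[4,3,0,8],[8,6,0,16],[8.3,6.4,0,20.4],[8.3,6.4,0,20.4],[8.3,6.4,0,20.4]]'; python3 - <<'E'
from h import *
go([.597,-.043,.176],-44)
c=cap('wrist'); cv2.imwrite('pics/w1.png',c['color'][...,::-1])
E
```

```text
t: 1.98
ee_pos: [0.596, -0.0407, 0.2604]
orientation: [180.0, 0.0, -43.9]
wrist_force: [0.4, 0.7, 0.4]
width: 1.001
gripper_force: 0.0
delta cm [0.23 0.1  8.44] turn 0.1 | tcp [ 0.596  -0.0407  0.2604] [180.    0.  -43.9]
```

View pics/w1.png

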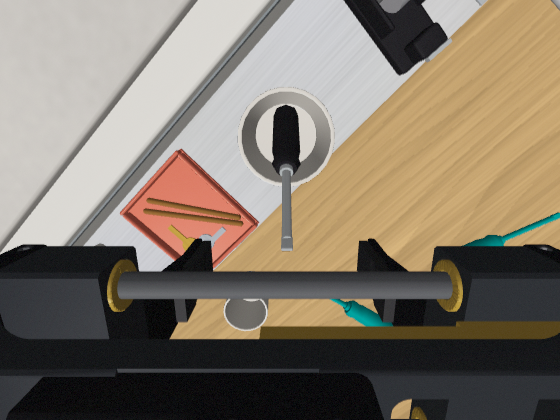

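The wrist view shows the shank at (287,245), centred between the fingers (210 and 360) and at right angles to the closing line. I descend and grip.

```bash
python3 -m jog '[[0.2,0.1,3,0],[0.2,0.1,6,0],[0.2,0.1,8.4,0],[0.2,0.1,8.4,0],[0.2,0.1,8.4,0]]' -1 && python3 -m jog '[[0,0,0,0],[0,0,0,0],[0,0,0,0],[0,0,0,0],[0,0,0,0]]' 1 40 && python3 -m jog '[[0,0,0,0],[0,0,0,0],[0,0,0,0],[0,0,-0.5,0],[0,0,-1,0]]'
```

```text
t: 2.65
ee_pos: [0.5979, -0.0428, 0.178]
orientation: [-179.9, -0.1, -43.9]
wrist_force: [-0.2, 0.6, -0.2]
width: 1.002
gripper_force: 0.0
t: 3.28
ee_pos: [0.5971, -0.0433, 0.1765]
orientation: [180.0, 0.0, -44.0]
wrist_force: [-0.2, -0.7, 0.5]
width: 0.516
gripper_force: 0.0
t: 3.9
ee_pos: [0.5969, -0.0433, 0.1866]
orientation: [180.0, 0.0, -44.0]
wrist_force: [0.2, 0.5, -1.4]
width: 0.079
gripper_force: 40.0
```

```bash
python3 -m jog '[[0,0,-1,0],[0,0,-2,0],[0,0,-4,0],[0,0,-6,0],[0,0,-8,0]]' && python3 -m jog '[[0,0,-2,0],[0,0,-4,0],[0,0,-5,0],[0,0,-5.5,0],[0,0,-5.5,0]]'; python3 - <<'E'
from h import *
ims=[]
for n,(v0,v1,u0,u1) in dict(scene=(150,320,180,380),top=(80,250,220,420)).items():
    c=cap(n); ims.append(cv2.resize(c['color'][v0:v1,u0:u1,::-1],None,fx=2,fy=2))
cv2.imwrite('pics/l1.png',np.hstack(ims)); print(ims[0].shape)
go([.45,-.10,.32],-90)
E
```

```text
t: 4.53
ee_pos: [0.5971, -0.0432, 0.2679]
orientation: [-180.0, -0.0, -44.0]
wrist_force: [-0.3, 0.2, -1.2]
width: 0.081
gripper_force: 40.0
t: 5.15
ee_pos: [0.597, -0.0432, 0.3213]
orientation: [180.0, 0.0, -44.0]
wrist_force: [0.6, 0.7, -0.8]
width: 0.078
gripper_force: 40.0
(340, 400, 3)
delta cm [-6.61 14.28  0.09] turn 46.0 | tcp [ 0.5968 -0.0432  0.3207] [ 1.799e+02  1.000e-01 -4.400e+01]
```

View pics/l1.png

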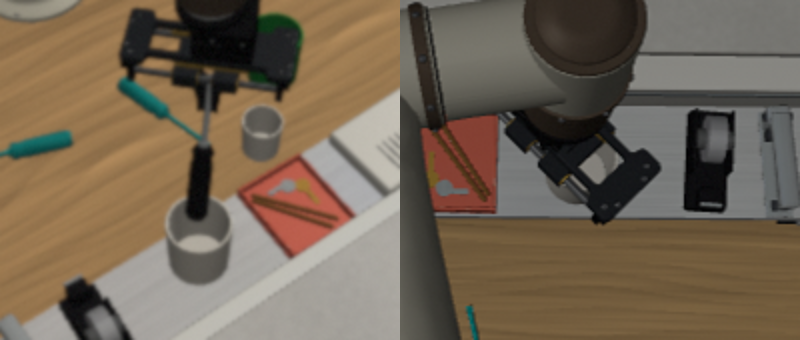

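The driver is out of the cup and clear of it, held at the same lean, and the cup is still upright. I carry it over the clear desk with its axis along y.

```bash
python3 -m jog '[[-0.2,2.5,0,7],[-0.4,6.5,0,16],[-0.7,10.5,0,25],[-0.9,14,0,34],[-1,16.2,0,41]]' && python3 -m jog '[[0,0,0,4],[0,0,0,5],[0,0,2,5],[0,0,5,5],[0,0,8,5]]';  python3 - <<'E'
from h import *
go([.47,-.16,.16],-90)
c=cap('scene'); W=cloud(c); C=c['color'].astype(int)
m=(C.max(-1)<70)&(abs(W[...,0]-.47)<.03)&(W[...,1]<-.18)&(W[...,1]>-.33)&(W[...,2]>.03)&(W[...,2]<.25)
P=W[m]; l=cv2.fitLine(P.astype(np.float32),cv2.DIST_HUBER,0,.01,.01).ravel();print(len(P),l,P[:,2].min(),P[P[:,2].argmin()])
cv2.imwrite('pics/s2.png',c['color'][100:350,100:400,::-1])
E
```

```text
t: 5.88
ee_pos: [0.4759, -0.1537, 0.3212]
orientation: [180.0, 0.0, -85.3]
wrist_force: [0.6, 1.0, -1.3]
width: 0.081
gripper_force: 40.0
t: 6.5
ee_pos: [0.4775, -0.1526, 0.2404]
orientation: [180.0, 0.0, -89.9]
wrist_force: [0.2, 0.5, -1.5]
width: 0.076
gripper_force: 40.0
delta cm [0.74 0.75 8.04] turn 0.1 | tcp [ 0.4775 -0.1526  0.2404] [180.    0.  -89.9]
282 [-0.01535104  0.5773019   0.8163865   0.48273245 -0.21294644  0.17465964] 0.13259730672938197 [ 0.48628502 -0.23819447  0.13259731]
```

View pics/s2.png

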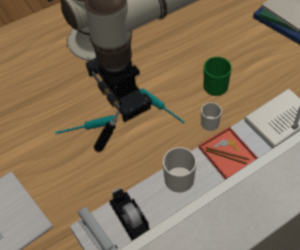

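The driver is held over bare desk with its butt at (100,145) in the crop, about 0.13 m up, and leaning 35°. I lower until the butt touches.

```bash
python3 -m jog '[[0,0,3,0],[0,0,6,0],[0,0,9,0],[0,0,11,0],[0,0,11,0]]' && python3 -m jog '[[0,0,0.3,0],[0,0,0.6,0],[0,0,0.9,0],[0,0,1.2,0],[0,0,1.2,0]]' && python3 -m jog '[[0,0,0.2,0],[0,0,0.4,0],[0,0,0.5,0],[0,0,0.5,0]]'
```

```text
t: 7.18
ee_pos: [0.4767, -0.1527, 0.1304]
orientation: [179.8, -0.0, -89.9]
wrist_force: [-0.4, 0.5, -1.3]
width: 0.081
gripper_force: 40.0
t: 7.8
ee_pos: [0.4798, -0.1521, 0.1224]
orientation: [-179.7, 0.0, -89.9]
wrist_force: [-2.0, 6.7, 12.1]
width: 0.081
gripper_force: 40.1
t: 8.3
ee_pos: [0.4828, -0.1509, 0.121]
orientation: [-179.2, 0.0, -89.9]
wrist_force: [-3.0, 15.8, 28.3]
width: 0.081
gripper_force: 40.7
```

```bash
python3 -m jog '[[0,0,-0.4,0],[0,0,-0.8,0],[0,0,-0.8,0]]' && python3 -m jog '[[0,0,0,0],[0,0,0,0]]' - 10 && python3 -m jog '[[-0.6,0,0.4,0],[-1.1,0,0.8,0],[-1.7,0,1.2,0],[-2.2,0,1.6,0],[-2.2,0,1.6,0]]'
```

```text
t: 8.68
ee_pos: [0.478, -0.1527, 0.1232]
orientation: [-179.9, 0.0, -90.0]
wrist_force: [-0.1, 3.8, 4.2]
width: 0.079
gripper_force: 40.0
t: 8.93
ee_pos: [0.4781, -0.1528, 0.1229]
orientation: [-179.9, -0.0, -90.0]
wrist_force: [-0.5, 3.7, 4.1]
width: 0.086
gripper_force: 10.0
t: 9.55
ee_pos: [0.477, -0.1307, 0.1059]
orientation: [179.9, -0.0, -90.0]
wrist_force: [0.8, 0.6, 1.0]
width: 0.088
gripper_force: 10.0
```

```bash
python3 - <<'E'
from h import *
s=ctrl.sense(); print(s['ee_pos'],s['wrist_force'],s['moment'])
c=cap('scene'); W=cloud(c); C=c['color'].astype(int); x=s['ee_pos'][0]
m=(C.max(-1)<70)&(abs(W[...,0]-x)<.03)&(W[...,1]<s['ee_pos'][1]-.03)&(W[...,1]>-.36)&(W[...,2]>.005)&(W[...,2]<.13)
P=W[m]; l=cv2.fitLine(P.astype(np.float32),cv2.DIST_HUBER,0,.01,.01).ravel();print(len(P),l,P[:,1].min(),P[P[:,2].argmin()])
E
```

```text
[ 0.476971   -0.13071337  0.10589496] [0.83841442 0.56329948 1.00101924] [ 0.22795683 -0.28549192  0.03235544]
254 [-0.0140898   0.7198067   0.69403166  0.48292828 -0.20594572  0.0519827 ] -0.24174684244062639 [ 0.48608471 -0.23286282  0.0090404 ]
```

The pivot is following the arc, with the axis now about 44° above level. I continue it.

```bash
python3 -m jog '[[-0.7,0,0.6,0],[-1.3,0,1.3,0],[-1.9,0,2,0],[-2.5,0,2.7,0],[-3,0,3.4,0]]' && python3 -m jog '[[-0.5,0,0.8,0],[-0.9,0,1.6,0],[-1.3,0,2.4,0],[-1.6,0,3.1,0],[-1.7,0,3.4,0]]' && python3 -m jog '[[-0.2,0,0.5,0],[-0.4,0,1.1,0],[-0.5,0,1.7,0],[-0.6,0,2.2,0],[-0.6,0,2.5,0]]'; python3 - <<'E'
from h import *
s=ctrl.sense(); print(s['ee_pos'],s['wrist_force'],s['moment'])
c=cap('scene'); W=cloud(c); C=c['color'].astype(int); x=s['ee_pos'][0]
m=(C.max(-1)<70)&(abs(W[...,0]-x)<.03)&(W[...,1]<s['ee_pos'][1]-.05)&(W[...,1]>-.36)&(W[...,2]>.005)&(W[...,2]<.06)
P=W[m]; l=cv2.fitLine(P.astype(np.float32),cv2.DIST_HUBER,0,.01,.01).ravel();print(len(P),l,P[:,1].min(),P[:,1].max(),P[:,2].max())
E
```

```text
t: 10.22
ee_pos: [0.477, -0.1005, 0.0718]
orientation: [179.9, -0.0, -90.0]
wrist_force: [-0.0, -0.0, -0.6]
width: 0.084
gripper_force: 10.0
t: 10.85
ee_pos: [0.4772, -0.0837, 0.038]
orientation: [180.0, -0.0, -90.0]
wrist_force: [-0.6, 0.5, 0.7]
width: 0.081
gripper_force: 10.0
t: 11.48
ee_pos: [0.4773, -0.0778, 0.0132]
orientation: [180.0, -0.0, -90.0]
wrist_force: [0.8, 0.9, 0.6]
width: 0.086
gripper_force: 10.0
[ 0.47730844 -0.07776806  0.01318568] [0.79220229 0.88336803 0.60941249] [ 0.17400602 -0.04157908 -0.00441442]
264 [-0.00618644  0.9978705   0.06493165  0.48201227 -0.18202287  0.02668785] -0.22792321684493844 -0.13382385689947307 0.035996625463811105
```

```bash
python3 -m jog '[[-0.1,0,0.2,0],[-0.1,0,0.4,0],[-0.1,0,0.6,0],[-0.1,0,0.8,0],[-0.1,0,0.8,0]]'; python3 - <<'E'
from h import *
s=ctrl.sense(); print(s['ee_pos'],s['wrist_force'],s['moment'])
c=cap('scene'); W=cloud(c); C=c['color'].astype(int); x=s['ee_pos'][0]
m=(C.max(-1)<70)&(abs(W[...,0]-x)<.03)&(W[...,1]<s['ee_pos'][1]-.05)&(W[...,1]>-.36)&(W[...,2]>.018)&(W[...,2]<.06)
P=W[m]; l=cv2.fitLine(P.astype(np.float32),cv2.DIST_HUBER,0,.01,.01).ravel();print(len(P),l,P[:,1].min(),P[:,1].max(),P[:,2].max())
E
```

```text
t: 12.15
ee_pos: [0.4773, -0.0769, 0.0054]
orientation: [180.0, -0.0, -90.0]
wrist_force: [0.5, 1.3, -0.2]
width: 0.084
gripper_force: 10.0
[ 0.47733025 -0.07686706  0.00542173] [ 0.49023744  1.33072622 -0.23270623] [ 0.17370973 -0.03112051 -0.0091808 ]
225 [ 0.00759311  0.99993557  0.00843594  0.48151383 -0.1817052   0.02529348] -0.227432776248096 -0.1320139182177948 0.03524903743637364
```

Nearly level. I release, lift clear and look.

```bash
python3 -m jog '[[0,0,0,0],[0,0,0,0],[0,0,0,0],[0,0,0,0],[0,0,0,0]]' -1 && python3 -m jog '[[0,0,0,0],[0,0,-2,0],[0,0,-6,0],[0,0,-11,0],[0,0,-14,0]]' && python3 -m jog '[[2,0,0,0],[4,0,0,0],[4,0,0,0],[4,0,0,0]]'; python3 - <<'E'
from h import *
s=ctrl.sense()
for n in ('scene','wrist'):
    c=cap(n); W=cloud(c); C=c['color'].astype(int)
    m=(C.max(-1)<70)&(abs(W[...,0]-.477)<.04)&(W[...,1]<-.11)&(W[...,1]>-.36)&(W[...,2]>.012)&(W[...,2]<.06)
    P=W[m]
    if len(P)<20: print(n,len(P)); continue
    l=cv2.fitLine(P.astype(np.float32),cv2.DIST_HUBER,0,.01,.01).ravel();print(n,len(P),l,P[:,1].min(),P[:,1].max(),P[:,2].max())
cv2.imwrite('pics/w2.png',c['color'][...,::-1]); go([.477,-.2,.15],-90)
E
```

```text
t: 12.82
ee_pos: [0.4774, -0.0769, 0.0056]
orientation: [-180.0, -0.0, -90.0]
wrist_force: [0.3, -0.5, -0.0]
width: 0.57
gripper_force: 0.0
t: 13.45
ee_pos: [0.4782, -0.0768, 0.1481]
orientation: [-179.8, 0.0, -90.0]
wrist_force: [1.3, 0.4, -1.3]
width: 0.994
gripper_force: 0.0
t: 13.95
ee_pos: [0.4772, -0.1167, 0.1454]
orientation: [180.0, 0.0, -90.0]
wrist_force: [-0.3, 0.7, -1.3]
width: 1.004
gripper_force: 0.0
scene 258 [-0.0057148   0.99998057 -0.00248831  0.4827208  -0.17904645  0.02380979] -0.22711041568237592 -0.1316602919479115 0.03482173518016363
wrist 2825 [ 6.1910169e-04  9.9999356e-01 -3.5404405e-03  4.7642758e-01
 -1.8582924e-01  2.2744436e-02] -0.23018310938584335 -0.13639820587779689 0.028385368072629813
delta cm [ 8.36  0.04 -0.46] turn 0.0 | tcp [ 0.4773 -0.1164  0.1454] [180.   0. -90.]
```

View pics/w2.png

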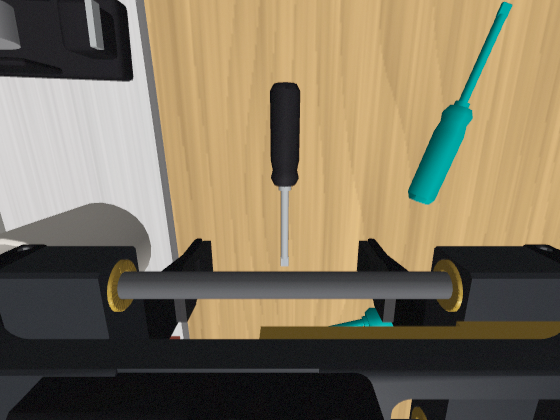

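The driver lies level on the desk. In the image its butt is at (285,85) and its tip at (285,265); by measurement the butt is at y=-0.230 and the axis at x=0.4765. I take a fresh hold near the butt end.

```bash
python3 -m jog '[[4,0.1,0,0],[8,0.1,0,0],[9.5,0.1,3,0],[9.5,0.1,6,0],[9.5,0.1,9,0]]' && python3 -m jog '[[0,0,2,0],[0,0,4,0],[0,0,5.1,0],[0,0,5.1,0],[0,0,5.1,0]]' && python3 -m jog '[[0,0,0,0],[0,0,0,0],[0,0,0,0],[0,0,0,0],[0,0,0,0]]' 1 8 && python3 -m jog '[[0,0,0,0],[0,0,0,0],[0,0,0,0]]'
```

```text
t: 14.68
ee_pos: [0.4766, -0.2117, 0.0547]
orientation: [-180.0, -0.0, -90.0]
wrist_force: [0.3, 0.2, 0.0]
width: 0.998
gripper_force: 0.0
t: 15.3
ee_pos: [0.477, -0.2118, 0.0052]
orientation: [-179.9, -0.0, -90.0]
wrist_force: [0.2, 0.3, 0.8]
width: 1.002
gripper_force: 0.0
t: 15.92
ee_pos: [0.4764, -0.2119, 0.0046]
orientation: [180.0, -0.0, -90.0]
wrist_force: [-0.2, -0.3, -0.1]
width: 0.521
gripper_force: 0.0
t: 16.3
ee_pos: [0.4764, -0.2119, 0.0045]
orientation: [-180.0, -0.0, -90.0]
wrist_force: [-0.7, -0.5, -0.9]
width: 0.298
gripper_force: 8.0
```

Gripped at width 26 mm. I start the arc with the tip pivoting on the desk.

```bash
python3 -m jog '[[0,0,-0.7,0],[-0.1,0,-1.5,0],[-0.3,0,-2.4,0],[-0.5,0,-3.3,0],[-0.9,0,-4.3,0]]'; python3 - <<'E'
from h import *
s=ctrl.sense(); print(s['ee_pos'],s['wrist_force'],s['moment'])
for n in('scene','top'):
    c=cap(n); W=cloud(c)
    m=(abs(W[...,0]-.477)<.025)&(W[...,1]>s['ee_pos'][1]+.03)&(W[...,1]<.0)&(W[...,2]>.007)&(W[...,2]<.09)
    P=W[m]; P=P[np.argsort(P[:,1])]; print(n,len(P),P[::max(1,len(P)//12)].round(3).tolist())
E
```

```text
t: 16.92
ee_pos: [0.4764, -0.2027, 0.0483]
orientation: [-180.0, -0.0, -90.0]
wrist_force: [0.1, -0.2, -1.4]
width: 0.293
gripper_force: 8.0
[ 0.47638777 -0.20267726  0.04832399] [ 0.05818148 -0.16837182 -1.40865896] [-0.01268871 -0.04477694  0.00662631]
scene 97 [[0.475, -0.14, 0.05], [0.476, -0.131, 0.05], [0.471, -0.128, 0.045], [0.481, -0.122, 0.032], [0.481, -0.112, 0.028], [0.477, -0.102, 0.025], [0.48, -0.095, 0.023], [0.473, -0.087, 0.018], [0.478, -0.08, 0.012], [0.48, -0.071, 0.018], [0.48, -0.06, 0.009], [0.475, -0.05, 0.01], [0.495, -0.01, 0.007]]
top 121 [[0.465, -0.172, 0.051], [0.467, -0.167, 0.054], [0.465, -0.162, 0.052], [0.465, -0.158, 0.043], [0.474, -0.153, 0.058], [0.453, -0.149, 0.007], [0.474, -0.146, 0.053], [0.472, -0.142, 0.047], [0.468, -0.137, 0.04], [0.477, -0.134, 0.049], [0.47, -0.129, 0.043], [0.471, -0.126, 0.029], [0.476, -0.115, 0.03]]
```

It pivots freely, with the axis at about 20° and the tip at the desk. I continue to about 62°.

```bash
python3 -m jog '[[-0.4,0,-0.9,0],[-0.8,0,-1.8,0],[-1.3,0,-2.7,0],[-1.8,0,-3.6,0],[-2.4,0,-4.4,0]]' && python3 -m jog '[[-0.7,0,-0.8,0],[-1.4,0,-1.6,0],[-2.1,0,-2.3,0],[-2.8,0,-2.9,0],[-3.3,0,-3.3,0]]' && python3 -m jog '[[-0.7,0,-0.4,0],[-1.4,0,-0.9,0],[-2.1,0,-1.3,0],[-2.1,0,-1.3,0]]'; cat >> h.py <<'E'
def drv(s,lim=.2):
    "points below the fingers that belong to the driver, fitted"
    x,y,z=s['ee_pos']
    for n in('scene','top'):
        c=cap(n); W=cloud(c)
        m=(abs(W[...,0]-x)<.02)&(W[...,1]>y-.03)&(W[...,1]<y+lim)&(W[...,2]>max(.012,z-.17))&(W[...,2]<z-.005)
        P=W[m]
        if len(P)<15: print(n,len(P)); continue
        l=cv2.fitLine(P.astype(np.float32),cv2.DIST_HUBER,0,.01,.01).ravel(); d=l[:3]*np.sign(l[2])
        print(n,len(P),'dir',d.round(3),'lean',np.degrees(np.arccos(d[2])).round(1),'pt',l[3:].round(4),'low',P[P[:,2].argmin()].round(4))
E
python3 - <<'E'
from h import *
s=ctrl.sense(); print(s['ee_pos'],s['wrist_force'],s['moment']); drv(s)
E
```

```text
t: 17.65
ee_pos: [0.4765, -0.1785, 0.0923]
orientation: [-180.0, -0.0, -90.0]
wrist_force: [-0.1, 0.5, -1.3]
width: 0.299
gripper_force: 8.0
t: 18.27
ee_pos: [0.4764, -0.1454, 0.125]
orientation: [-180.0, 0.0, -90.0]
wrist_force: [-0.1, -0.2, -1.9]
width: 0.297
gripper_force: 8.0
t: 18.77
ee_pos: [0.4767, -0.1244, 0.138]
orientation: [-180.0, 0.0, -89.9]
wrist_force: [0.0, -0.5, -0.3]
width: 0.298
gripper_force: 8.0
[ 0.47665169 -0.12440275  0.1379527 ] [ 0.04991667 -0.45447669 -0.25188512] [ 0.01953012 -0.06557351 -0.04315686]
scene 43 dir [ 0.161 -0.716  0.68 ] lean 47.2 pt [0.4741 0.0031 0.0616] low [0.4643 0.0474 0.0134]
top 26 dir [-0.026 -0.847  0.532] lean 57.9 pt [ 0.4646 -0.0722  0.1167] low [ 0.4659 -0.0587  0.1068]
```

```bash
python3 - <<'E'
from h import *
s=ctrl.sense()
for n in('scene','top'):
    c=dict(np.load(f'last_{n}.npz')); W=cloud(c)
    m=(abs(W[...,0]-.477)<.025)&(W[...,1]>-.16)&(W[...,1]<.02)&(W[...,2]>.01)&(W[...,2]<.14)
    P=W[m]; P=P[np.argsort(P[:,2])]; print(n,len(P),P[::max(1,len(P)//25)].round(3).tolist())
c=dict(np.load('last_scene.npz')); cv2.imwrite('pics/s3.png',cv2.resize(c['color'][150:300,150:350,::-1],None,fx=3,fy=3))
E
```

```text
scene 35 [[0.477, 0.013, 0.055], [0.473, 0.009, 0.059], [0.481, 0.014, 0.06], [0.478, 0.002, 0.061], [0.477, 0.013, 0.061], [0.476, 0.01, 0.062], [0.478, -0.002, 0.064], [0.479, 0.005, 0.064], [0.478, -0.005, 0.066], [0.481, 0.007, 0.066], [0.478, 0.002, 0.066], [0.475, -0.01, 0.066], [0.476, -0.003, 0.067], [0.477, 0.003, 0.069], [0.476, 0.0, 0.07], [0.479, -0.002, 0.071], [0.473, -0.005, 0.071], [0.472, -0.008, 0.072], [0.48, -0.01, 0.072], [0.478, -0.008, 0.074], [0.478, -0.005, 0.075], [0.478, -0.012, 0.077], [0.478, -0.019, 0.078], [0.477, -0.021, 0.078], [0.48, -0.017, 0.079], [0.477, -0.018, 0.08], [0.474, -0.016, 0.08], [0.479, -0.016, 0.081], [0.476, -0.014, 0.081], [0.474, -0.019, 0.082], [0.475, -0.024, 0.083], [0.474, -0.026, 0.083], [0.478, -0.022, 0.084], [0.479, -0.026, 0.085], [0.478, -0.029, 0.085]]
top 26 [[0.466, -0.059, 0.107], [0.463, -0.066, 0.109], [0.463, -0.063, 0.109], [0.463, -0.068, 0.11], [0.465, -0.066, 0.113], [0.465, -0.061, 0.113], [0.465, -0.068, 0.115], [0.463, -0.075, 0.115], [0.465, -0.07, 0.116], [0.465, -0.063, 0.117], [0.463, -0.077, 0.119], [0.465, -0.075, 0.12], [0.465, -0.072, 0.12], [0.463, -0.08, 0.12], [0.463, -0.087, 0.121], [0.463, -0.082, 0.121], [0.465, -0.08, 0.123], [0.463, -0.084, 0.123], [0.465, -0.082, 0.124], [0.465, -0.077, 0.124], [0.465, -0.084, 0.124], [0.463, -0.089, 0.125], [0.465, -0.089, 0.127], [0.462, -0.091, 0.127], [0.465, -0.086, 0.128], [0.464, -0.091, 0.13]]
```

View pics/s3.png

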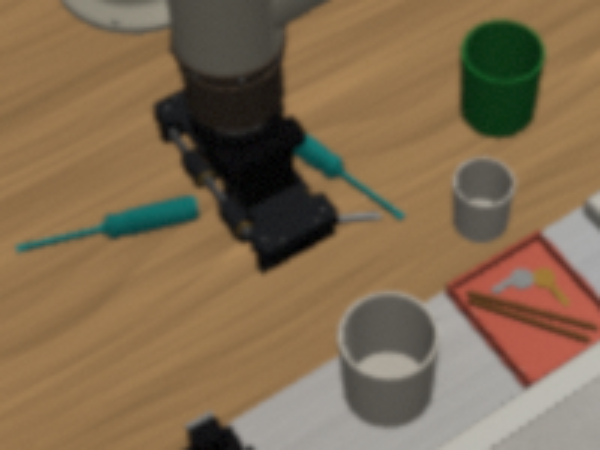

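The crop shows the shank sticking out to (380,215), still raised at about 33°. Pad friction at 8 N has stopped the pivot. The friction torque scales with grip, so I ease the grip in steps and let gravity swing the blade down, with the desk stopping it near 60°.

```bash
python3 -m jog '[[0,0,0,0],[0,0,0,0]]' - 6.5 && python3 -m jog '[[0,0,0,0],[0,0,0,0]]' - 5.5 && python3 -m jog '[[0,0,0,0],[0,0,0,0],[0,0,0,0]]' - 4.7; cat >> h.py <<'E'
def pts(y0,y1,z0,z1,x=.477,w=.02):
    for n in('scene','top'):
        W=cloud(cap(n)); P=W[(abs(W[...,0]-x)<w)&(W[...,1]>y0)&(W[...,1]<y1)&(W[...,2]>z0)&(W[...,2]<z1)]
        if len(P)<8: print(n,len(P)); continue
        P=P[np.argsort(P[:,2])]; l=cv2.fitLine(P.astype(np.float32),cv2.DIST_HUBER,0,.01,.01).ravel(); d=l[:3]*np.sign(l[2])
        print(n,len(P),'dir',d.round(3),'lean',np.degrees(np.arccos(d[2])).round(1),P[::max(1,len(P)//8)].round(3).tolist())
E
python3 - <<'E'
from h import *
pts(-.1,.03,.012,.095)
E
```

```text
t: 19.12
ee_pos: [0.4763, -0.125, 0.1374]
orientation: [180.0, -0.0, -90.0]
wrist_force: [-0.9, -0.6, -1.2]
width: 0.299
gripper_force: 6.5
t: 19.38
ee_pos: [0.4764, -0.1249, 0.1375]
orientation: [180.0, -0.0, -90.0]
wrist_force: [-0.4, 0.1, -1.0]
width: 0.297
gripper_force: 5.5
t: 19.75
ee_pos: [0.4764, -0.1249, 0.1376]
orientation: [-180.0, 0.0, -90.0]
wrist_force: [0.2, -0.2, -1.3]
width: 0.299
gripper_force: 4.7
scene 30 dir [ 0.008 -0.527  0.85 ] lean 31.8 [[0.476, -0.044, 0.017], [0.475, -0.046, 0.018], [0.481, -0.05, 0.024], [0.478, -0.048, 0.028], [0.481, -0.06, 0.038], [0.478, -0.065, 0.043], [0.478, -0.065, 0.048], [0.48, -0.069, 0.053], [0.478, -0.067, 0.061], [0.479, -0.078, 0.065]]
top 17 dir [-0.085 -0.48   0.873] lean 29.2 [[0.472, -0.043, 0.014], [0.473, -0.057, 0.04], [0.473, -0.065, 0.043], [0.469, -0.077, 0.083], [0.464, -0.087, 0.087], [0.466, -0.087, 0.088], [0.464, -0.089, 0.091], [0.468, -0.084, 0.093], [0.466, -0.089, 0.095]]
```

The lean is now about 31° with the tip at the desk. I want about 26° for clearance in the cup, so I raise slightly at 3.8 N, then clamp at 40 N, lift and measure.

```bash
python3 -m jog '[[-0.4,0,-0.3,0],[-0.8,0,-0.6,0],[-0.8,0,-0.6,0],[-0.8,0,-0.6,0]]' - 3.8 && python3 -m jog '[[0,0,0,0],[0,0,0,0]]' - 40 && python3 -m jog '[[0,0,-3,0],[0,0,-7,0],[0,0,-11,0],[0,0,-14,0],[0,0,-14,0]]'; python3 - <<'E'
from h import *
s=ctrl.sense(); print(s['ee_pos'])
pts(-.13,.03,.1,.25)
E
```

```text
t: 20.35
ee_pos: [0.4767, -0.1168, 0.1439]
orientation: [-179.9, -0.0, -90.0]
wrist_force: [0.3, 0.1, 1.0]
width: 0.3
gripper_force: 3.8
t: 20.6
ee_pos: [0.4766, -0.1169, 0.1437]
orientation: [-180.0, -0.0, -90.0]
wrist_force: [1.0, -0.3, 0.7]
width: 0.294
gripper_force: 40.0
t: 21.22
ee_pos: [0.4773, -0.1169, 0.2856]
orientation: [-179.7, 0.0, -90.0]
wrist_force: [0.4, 0.2, -1.6]
width: 0.295
gripper_force: 40.0
[ 0.47733192 -0.11694235  0.28563519]
scene 85 dir [ 0.089 -0.458  0.884] lean 27.8 [[0.482, -0.043, 0.145], [0.476, -0.048, 0.164], [0.479, -0.056, 0.179], [0.482, -0.07, 0.197], [0.482, -0.075, 0.209], [0.476, -0.098, 0.229], [0.486, -0.08, 0.235], [0.487, -0.083, 0.238], [0.486, -0.083, 0.246]]
top 89 dir [-0.076 -0.385  0.92 ] lean 23.1 [[0.476, -0.04, 0.142], [0.474, -0.044, 0.156], [0.473, -0.053, 0.171], [0.476, -0.059, 0.183], [0.473, -0.069, 0.195], [0.476, -0.073, 0.21], [0.464, -0.087, 0.234], [0.474, -0.077, 0.24], [0.467, -0.085, 0.249]]
```

```bash
python3 -m jog '[[0,0,-2,0],[0.3,0,-4,0],[0.7,0,-5,0],[1,0,-5,0],[1,0,-5,0]]'; python3 - <<'E'
from h import *
for n in('top','scene'):
    c=cap(n); P=cloud(c).reshape(-1,3); C=c['color'].reshape(-1,3).astype(int)
    rim=P[(abs(P[:,2]-.15)<.007)&(C.min(1)>90)&(np.hypot(P[:,0]-.641,P[:,1]+.083)<.055)]; 
    if len(rim)<10: print(n,len(rim)); continue
    s=np.array([.641,-.083,0])
    for _ in range(6):
        rim=rim[abs(np.hypot(*(rim[:,:2]-s[:2]).T)-.042)<.008]; A=np.c_[2*rim[:,:2],np.ones(len(rim))]; s=np.linalg.lstsq(A,(rim[:,:2]**2).sum(1),rcond=None)[0]
    print(n,s[:2],np.sqrt(s[2]+s[:2]@s[:2]),len(rim))
go([.641,-.128,.33],-90)
E
```

```text
t: 21.95
ee_pos: [0.4758, -0.1269, 0.3321]
orientation: [179.8, 0.0, -90.0]
wrist_force: [0.5, 0.2, -0.8]
width: 0.29
gripper_force: 40.0
top [ 0.64138122 -0.08316183] 0.04128300845904817 73
scene [ 0.64067198 -0.08418173] 0.04162244897322885 185
delta cm [  0.12 -16.5    0.21] turn -0.0 | tcp [ 0.476  -0.1268  0.3325] [179.9   0.  -90. ]
```

The cup has not moved. I carry the driver over it and check before lowering.

```bash
python3 -m jog '[[0,-2,0,0],[0.1,-5,0,0],[0.1,-9,0,0],[0.1,-13,0,0],[0.1,-15.5,0,0]]' && python3 -m jog '[[0,-0.7,0,0],[0,-1,0,0],[0,-1,0,0],[0,-1,0,0]]'; python3 - <<'E'
from h import *
go([.641,-.128,.199],-90)
pts(-.14,.0,.175,.29,x=.641,w=.03)
c=dict(np.load('last_scene.npz')); cv2.imwrite('pics/s4.png',cv2.resize(c['color'][140:310,200:370,::-1],None,fx=3,fy=3))
E
```

```text
t: 22.68
ee_pos: [0.6328, -0.1276, 0.3318]
orientation: [179.9, 0.0, -90.0]
wrist_force: [-0.2, 0.4, -1.4]
width: 0.296
gripper_force: 40.0
t: 23.18
ee_pos: [0.6408, -0.1279, 0.3343]
orientation: [-180.0, 0.0, -90.0]
wrist_force: [0.3, -0.4, -1.8]
width: 0.294
gripper_force: 40.0
delta cm [ 1.000e-02 -1.000e-02  1.353e+01] turn 0.0 | tcp [ 0.6408 -0.1279  0.3343] [-180.    0.  -90.]
scene 35 dir [ 0.006 -0.454  0.891] lean 27.0 [[0.644, -0.053, 0.196], [0.644, -0.056, 0.203], [0.64, -0.057, 0.208], [0.64, -0.06, 0.216], [0.641, -0.07, 0.222], [0.642, -0.067, 0.229], [0.644, -0.072, 0.235], [0.643, -0.074, 0.241], [0.643, -0.077, 0.243]]
top 117 dir [-0.037 -0.392  0.919] lean 23.2 [[0.636, -0.052, 0.192], [0.642, -0.058, 0.209], [0.636, -0.066, 0.223], [0.64, -0.072, 0.235], [0.64, -0.077, 0.249], [0.639, -0.085, 0.264], [0.629, -0.094, 0.283], [0.635, -0.089, 0.286], [0.63, -0.091, 0.289]]
```

View pics/s4.png

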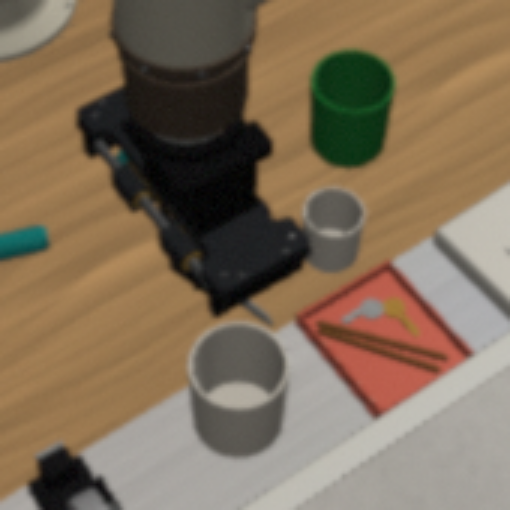

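The scene crop shows the blade tip at (268,320) above the cup's mouth at (238,355). By measurement the tip is about 31 mm to +y of the cup centre and the lean is about 25°. I lower with a 2 mm shift toward the centre.

```bash
python3 -m jog '[[0.2,0,2,0],[0.2,0,4.5,0],[0.2,0,7,0],[0.2,0,9,0],[0.2,0,9,0]]' && python3 -m jog '[[0,0,1,0],[0,0,2,0],[0,0,3,0],[0,0,3.5,0],[0,0,3.5,0]]' && python3 -m jog '[[0,0,0.2,0],[0,0,0.4,0],[0,0,0.6,0],[0,0,0.8,0],[0,0,0.8,0]]'
```

```text
t: 23.9
ee_pos: [0.6402, -0.1298, 0.242]
orientation: [179.8, 0.0, -90.0]
wrist_force: [0.4, 0.2, -0.6]
width: 0.295
gripper_force: 40.0
t: 24.52
ee_pos: [0.6412, -0.1299, 0.208]
orientation: [179.9, -0.0, -90.0]
wrist_force: [-0.4, 0.3, -1.1]
width: 0.289
gripper_force: 40.0
t: 25.15
ee_pos: [0.6413, -0.1299, 0.2004]
orientation: [180.0, -0.0, -90.0]
wrist_force: [-0.1, 0.7, -1.0]
width: 0.296
gripper_force: 40.0
```

```bash
python3 -m jog '[[0,0,0.1,0],[0,0,0.2,0],[0,0,0.2,0]]'; python3 -m jog '[[0,0,0.1,0],[0,0,0.2,0],[0,0,0.2,0]]';
```

```text
t: 25.52
ee_pos: [0.6416, -0.1303, 0.1996]
orientation: [-179.9, -0.1, -90.0]
wrist_force: [-0.3, -1.9, 3.7]
width: 0.294
gripper_force: 40.0
t: 25.9
ee_pos: [0.6419, -0.131, 0.199]
orientation: [-179.9, -0.1, -90.0]
wrist_force: [-0.6, -3.0, 8.2]
width: 0.296
gripper_force: 40.0
```

Floor contact came at the predicted height. I ease the grip and lean the handle toward the rim along an arc about the tip.

```bash
python3 -m jog '[[0,0,-0.1,0],[0,0,-0.1,0]]' - 6 && python3 -m jog '[[0.2,0,0.1,0],[0.4,0,0.2,0],[0.6,0,0.3,0],[0.6,0,0.3,0]]' - 5 && python3 -m jog '[[0.2,0,0.1,0],[0.3,0,0.2,0],[0.4,0,0.2,0],[0.4,0,0.2,0]]'; python3 - <<'E'
from h import *
s=ctrl.sense(); print(s['wrist_force'])
for n in('top','scene'):
    c=cap(n); P=cloud(c).reshape(-1,3); C=c['color'].reshape(-1,3).astype(int)
    rim=P[(abs(P[:,2]-.15)<.007)&(C.min(1)>90)&(np.hypot(P[:,0]-.641,P[:,1]+.083)<.055)]; 
    print(n,len(rim))
    if len(rim)<10: continue
    q=np.array([.641,-.083,0])
    for _ in range(6):
        rim=rim[abs(np.hypot(*(rim[:,:2]-q[:2]).T)-.042)<.008]; A=np.c_[2*rim[:,:2],np.ones(len(rim))]; q=np.linalg.lstsq(A,(rim[:,:2]**2).sum(1),rcond=None)[0]
    print(q[:2],np.sqrt(q[2]+q[:2]@q[:2]))
E
```

```text
t: 26.15
ee_pos: [0.642, -0.1308, 0.1991]
orientation: [-179.9, -0.1, -90.0]
wrist_force: [0.2, -3.5, 5.0]
width: 0.297
gripper_force: 6.0
t: 26.65
ee_pos: [0.6419, -0.1366, 0.1954]
orientation: [-179.9, -0.1, -90.0]
wrist_force: [-0.6, -3.6, 5.5]
width: 0.302
gripper_force: 5.0
t: 27.15
ee_pos: [0.6412, -0.1391, 0.1916]
orientation: [179.9, 0.1, -90.0]
wrist_force: [0.9, 1.1, 0.8]
width: 0.298
gripper_force: 5.0
[0.94060009 1.08929105 0.82394266]
top 134
[ 0.64056346 -0.08333327] 0.04165764048429073
scene 57
[ 0.64203677 -0.08249054] 0.04068452957668549
```

```bash
python3 -m jog '[[0.1,0,0.1,0],[0.2,0,0.1,0],[0.2,0,0.1,0]]';python3 -m jog '[[0.1,0,0.1,0],[0.2,0,0.1,0],[0.2,0,0.1,0]]'; python3 - <<'E'
from h import *
pts(-.135,-.03,.062,.185,x=.641,w=.02)
E
```

```text
t: 27.62
ee_pos: [0.6411, -0.1418, 0.1912]
orientation: [180.0, 0.0, -90.0]
wrist_force: [0.5, 1.3, -0.5]
width: 0.298
gripper_force: 5.0
t: 28.0
ee_pos: [0.6413, -0.144, 0.1906]
orientation: [180.0, -0.0, -90.0]
wrist_force: [0.0, 1.0, 0.0]
width: 0.3
gripper_force: 5.0
scene 78 dir [-0.154  0.712  0.685] lean 46.8 [[0.648, -0.124, 0.064], [0.635, -0.125, 0.068], [0.651, -0.122, 0.073], [0.658, -0.121, 0.083], [0.659, -0.124, 0.099], [0.621, -0.051, 0.135], [0.638, -0.048, 0.15], [0.643, -0.045, 0.153], [0.65, -0.046, 0.154]]
top 244 dir [-0.069 -0.492  0.868] lean 29.8 [[0.64, -0.067, 0.062], [0.634, -0.122, 0.085], [0.623, -0.047, 0.107], [0.657, -0.051, 0.125], [0.621, -0.048, 0.146], [0.65, -0.047, 0.151], [0.642, -0.045, 0.154], [0.646, -0.106, 0.164], [0.643, -0.114, 0.176]]
```

```bash
python3 -m jog '[[0,0,0.1,0],[0,0,0.2,0],[0,0,0.2,0]]'; python3 - <<'E'
from h import *
print(ctrl.sense()['wrist_force'])
W0=None
for n in('top','scene'):
    c=cap(n); P=cloud(c).reshape(-1,3); C=c['color'].reshape(-1,3).astype(int)
    k=np.hypot(P[:,0]-.641,P[:,1]+.083)<.055
    rim=P[(abs(P[:,2]-.15)<.007)&(C.min(1)>90)&k]; q=np.array([.641,-.083,0])
    for _ in range(6):
        rim=rim[abs(np.hypot(*(rim[:,:2]-q[:2]).T)-.042)<.008]; A=np.c_[2*rim[:,:2],np.ones(len(rim))]; q=np.linalg.lstsq(A,(rim[:,:2]**2).sum(1),rcond=None)[0]
    print(n,len(rim),q[:2],np.sqrt(q[2]+q[:2]@q[:2]),'zrim',np.median(rim[:,2]), rim[:,1].min())
c=dict(np.load('last_top.npz')); a=cv2.resize(c['color'][110:210,260:360,::-1],None,fx=4,fy=4)
c=dict(np.load('last_scene.npz')); b=cv2.resize(c['color'][200:300,220:320,::-1],None,fx=4,fy=4)
cv2.imwrite('pics/s5.png',np.hstack([a,b]))
E
```

```text
t: 28.48
ee_pos: [0.6418, -0.1443, 0.1897]
orientation: [-179.9, -0.1, -90.0]
wrist_force: [-0.5, -0.3, 5.2]
width: 0.3
gripper_force: 5.0
[-0.48703008 -0.31698249  5.16612065]
top 147 [ 0.64110958 -0.08637318] 0.04164494845483928 zrim 0.15078768519109342 -0.12282924007148135
scene 65 [ 0.64191926 -0.08639996] 0.04113352091944335 zrim 0.1519479036834004 -0.10405333801563715
```

View pics/s5.png

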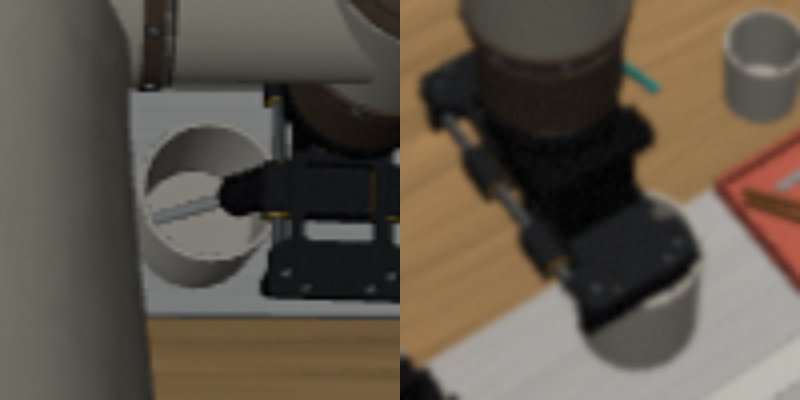

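The picture shows the blade on the cup floor near the +y wall at (155,215) and the handle resting on the rim on the other side. The cup is upright and has shifted only about 3 mm. I release and rise.

```bash
python3 -m jog '[[0,0,-0.1,0],[0,0,-0.1,0]]' && python3 -m jog '[[0,0,0,0],[0,0,0,0],[0,0,0,0],[0,0,0,0],[0,0,0,0]]' -0.2 && python3 -m jog '[[0,0,0,0],[0,0,-2,0],[0,0,-5,0],[0,0,-9,0],[0,0,-12,0]]' && python3 -m jog '[[0,3,0,0],[0,8,0,0],[0,14,0,0],[0,20,0,0],[0,24,0,0]]'; python3 - <<'E'
from h import *
for n in('top','scene'):
    c=cap(n); P=cloud(c).reshape(-1,3); C=c['color'].reshape(-1,3).astype(int)
    rim=P[(abs(P[:,2]-.15)<.007)&(C.min(1)>90)&(np.hypot(P[:,0]-.641,P[:,1]+.083)<.06)]; q=np.array([.641,-.085,0])
    for _ in range(6):
        rim=rim[abs(np.hypot(*(rim[:,:2]-q[:2]).T)-.042)<.008]; A=np.c_[2*rim[:,:2],np.ones(len(rim))]; q=np.linalg.lstsq(A,(rim[:,:2]**2).sum(1),rcond=None)[0]
    print(n,len(rim),q[:2],np.sqrt(q[2]+q[:2]@q[:2]))
    H=P[(C.max(1)<60)&(P[:,2]>.16)&(P[:,2]<.25)&(abs(P[:,0]-.641)<.03)&(P[:,1]<-.09)&(P[:,1]>-.2)]
    if len(H)>10: l=cv2.fitLine(H.astype(np.float32),cv2.DIST_HUBER,0,.01,.01).ravel(); print(len(H),l,'lean',np.degrees(np.arccos(abs(l[2]))),H[:,2].max(),H[:,1].min())
c=dict(np.load('last_top.npz')); a=cv2.resize(c['color'][110:210,260:360,::-1],None,fx=4,fy=4)
c=dict(np.load('last_scene.npz')); b=cv2.resize(c['color'][200:300,220:320,::-1],None,fx=4,fy=4)
cv2.imwrite('pics/s6.png',np.hstack([a,b]))
E
```

```text
t: 28.82
ee_pos: [0.6416, -0.144, 0.1898]
orientation: [-180.0, -0.0, -90.0]
wrist_force: [-0.1, -0.1, 4.2]
width: 0.297
gripper_force: 5.0
t: 29.45
ee_pos: [0.6413, -0.1439, 0.1894]
orientation: [180.0, 0.0, -90.0]
wrist_force: [-0.3, -0.2, -0.1]
width: 0.593
gripper_force: 0.0
t: 30.08
ee_pos: [0.6416, -0.144, 0.3117]
orientation: [-179.9, -0.0, -90.0]
wrist_force: [0.7, -0.1, 0.8]
width: 0.599
gripper_force: 0.0
t: 30.7
ee_pos: [0.3988, -0.144, 0.31]
orientation: [-179.9, 0.0, -90.0]
wrist_force: [0.1, 0.2, 0.6]
width: 0.601
gripper_force: 0.0
top 142 [ 0.64066802 -0.08337231] 0.041779725294243696
267 [-0.00985242 -0.63182575  0.7750479   0.63728535 -0.12455201  0.19325139] lean 39.190624 0.22006103893145057 -0.154756938683038
scene 161 [ 0.64064694 -0.08397648] 0.04178574186690681
189 [-0.07216617 -0.602195    0.7950807   0.64724165 -0.13102591  0.1959719 ] lean 37.337116 0.22248351668533028 -0.15507233023760786
```

View pics/s6.png

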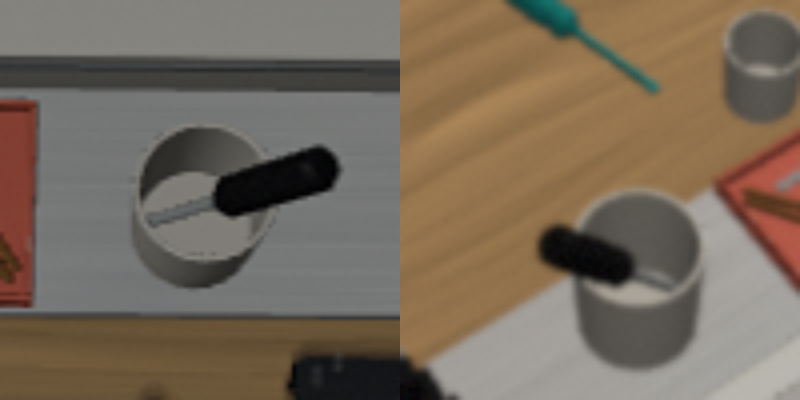

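The picture shows the driver handle up, leaning on the rim, with its blade at the bottom near (152,220), and the cup upright in its place. I check the tip height before signing off.

```bash
python3 - <<'E'
from h import *
c=dict(np.load('last_top.npz')); W=cloud(c); g=c['color']
# shank centre line in image: crop (152,220)->(214,203) over 4
for t in np.linspace(-.1,1,12):
    u=260+(152+62*t)/4; v=110+(220-17*t)/4
    print(round(t,2),W[int(round(v)),int(round(u))].round(3),g[int(round(v)),int(round(u))], 'floor ref', W[int(round(v))+4,int(round(u))].round(3))
c=cap('top'); c2=dict(np.load('last_top.npz')); print(np.abs(c['color'][110:210,260:360].astype(int)-g[110:210,260:360]).mean())
s=ctrl.sense(); print(s['t'])
E
```

```text
-0.1 [ 0.621 -0.048  0.149] [115 112 107] floor ref [ 0.616 -0.049  0.129]
0.0 [ 0.639 -0.056  0.076] [94 96 97] floor ref [ 0.611 -0.053  0.149]
0.1 [ 0.639 -0.061  0.077] [73 75 77] floor ref [ 0.633 -0.063  0.056]
0.2 [ 0.64  -0.063  0.083] [95 98 98] floor ref [ 0.635 -0.065  0.062]
0.3 [ 0.639 -0.068  0.088] [78 80 81] floor ref [ 0.637 -0.071  0.051]
0.4 [ 0.639 -0.07   0.096] [ 96 100 100] floor ref [ 0.638 -0.073  0.059]
0.5 [ 0.638 -0.075  0.103] [79 82 82] floor ref [ 0.639 -0.078  0.056]
0.6 [ 0.64  -0.077  0.105] [ 98 101 102] floor ref [ 0.643 -0.081  0.051]
0.7 [ 0.638 -0.082  0.113] [82 85 86] floor ref [ 0.642 -0.086  0.056]
0.8 [ 0.638 -0.084  0.114] [75 78 78] floor ref [ 0.641 -0.088  0.06 ]
0.9 [ 0.639 -0.088  0.123] [84 85 87] floor ref [ 0.644 -0.093  0.059]
1.0 [ 0.634 -0.091  0.143] [3 3 4] floor ref [ 0.646 -0.099  0.053]
1.1997
30.85
```

The fitted shank line meets the cup floor at y≈-0.053, inside the wall at -0.047, so the tip is on the floor. Nothing is moving, so I hand in.

```bash
python3 -c "
from plant import job; print(job.sign_off())"
```

```text
the job is handed in; nothing more can be done
None
```

The job is handed in: I laid the screwdriver on the desk, let go, took a fresh hold and stood it back in its cup, blade down on the floor and handle up. By my measurements the cup is upright in its original place, and the robot's clock read about 31 s; the judging result wasn't shown.

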